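# Load the sampler bay from the roller feed

### The arm

A 6-joint arm with a two-finger parallel gripper is mounted at the origin on the work surface. World frame = base frame: x ahead of the robot, y to its left, z up, the work surface at z = 0. Lengths are in m, angles in rad, forces in N, time in s.
With the tool pointing down it reaches from about 0.325 to 1 m from the base axis. Payload 5.1 kg.
Tool frame: the origin (TCP) lies between the finger pads; the fingertips stand 25 mm ahead of it and the grasp point (between the pads) lies 6 mm ahead of it (finger_overhang is the z of the fingertips in the tool frame, in m); z points along the fingers, y is the line along which they close (so a half turn about z gives the same grasp; the last joint's range is limited). The gripper opens to 85 mm and grips with 20 to 120 N. Pads are 22 mm wide; open, the fingers measure 114 mm over their backs; the gripper's body (76 mm by 85 mm) begins 54 mm behind the grasp point. The pads swing forward as they close: fully open they stand 13 mm farther back than shut.
Start: joints at [1.043, 0.124, 1.65, -0, 1.367, -0.083], TCP at [0.28, 0.587, 0.256] pointing down, gripper open.
Joint ranges: [-2.61, 2.61], [-1.02, 2.33], [0.03, 2.71], [-1.35, 4.49], [0.32, 2.68], [-2.91, 2.91]. Speed limits (rad/s): [2.57, 2.57, 3.14, 3.14, 3.14, 3.14].

### API

Orientations are given as a rotation vector (axis times angle).
In Python, from station import read_state, snapshot, camera_info, hand_in, finger_overhang gives the robot as it stands.
- The arm moves only by the tool carry_out, never from a script. Its argument "moves" is a list of rows, each an object of numbers: "grip": the opening, from 0 (shut) to 1 (fully open); "dx", "dy", "dz": the shift along the tool's x, y, z in cm; "wx", "wy", "wz": the turn, a rotation vector about the tool's x, y, z in degrees. A call has 1 to 8 rows; each row is the pose to reach, as a shift and turn from the pose commanded when the call began, along the tool's axes at that moment; what a row does not reach only later rows make up. A row lasts 1/12 s, in which the tool goes at most 41.7 mm and 7.16 degrees, less where a joint would pass 70% of its speed; a pose out of reach is approached as far as the arm can. A call with a gripper value outside its range is refused whole. The fingers move at their own pace and stop on an object; "squeeze" is the grip in N (left out, the last holds). Time passes only in rows, so rows that repeat a pose let the fingers close. It gives the time, the measured TCP pose, the force, the opening and the grip force at its end, in the units of the state.
- read_state(): the state, without advancing time (a new reading comes with each control period).
- snapshot(name): name is "scene" or "top" or "wrist"; returns the picture (480x640x3 uint8, red, green, blue); there is no depth.
- camera_info(name): a dict with "mtx" (3x3 intrinsics, pixels), "camera_from_world" (4x4, takes a point from world to camera coordinates); the wrist camera has in their place "T_tool_cam" (4x4, takes a point from camera to tool coordinates, whose origin is the TCP and whose axes are the flange's). Camera axes: x right, y down, z forward; pixel columns grow to the right and rows downward; lengths in m; the calibration is good to about 2 mm. A picture is of the moment at which its call begins: read the wrist's pose just before it. camera_info takes no time and is no camera call.
- hand_in(): hands the job in; it is judged then, once.
The state is a dict: "time": time; "q": joint angles; "joint_velocities": joint speeds; "joint_efforts": joint torques, N m; "tool_pos": TCP position; "eef_rot": TCP orientation; "wrist_force": force on the tool from outside, world axes, zero at the start; "torque": the same for the moment, N m; "gripper_width": finger opening in m; "gripper_force": force on a finger pad.
Only numpy, scipy, OpenCV 4.12 (cv2) and the standard library are available. Lean on these libraries where they do the work, as an engineer would, in place of code of your own. Each camera call takes 0.05 s, during which the arm holds its last target. There are 200 camera calls.

### The job

Swing the sampler's drop gate all the way down so that it lies flat as a bridge, then push the carton of vials along the rollers and over the gate, fully home against the stop at the back of the bay, keeping it upright. Then swing the gate back up until it is fully shut, let go, and leave the bottle and the jar beside the line where they stand.

Things in the scene. Friction and masses are not known exactly. Their poses are not given: they have to be found in the camera images.
- feed_line: Fixed sampler feed, one straight line: roller track, drop gate, open-topped bay, then a blue-grey casing (x -120 to 120, y 175 to 300 mm, top z 200). Origin at table level under the gate hinge (the bay's mouth), on the line's centre. +y is the pushing direction, from the rollers into the bay; +x is across it, on the side away from the robot; z up.
- track (a point): Middle of the roller track at roller-top height: (0, -250, 60) mm in feed_line's frame. Nine free-turning steel rollers, diameter 24, every 30 mm from y -127 to -367. Aluminium side rails along it from y -387 to -113, inner faces at x +-56, outer +-62, tops at z 76 mm.
- carton: Cardboard carton with twelve white-capped amber vials, 96 (x) by 140 (y) by 70 mm high, 0.35 to 0.65 kg; at the start it stands on the rollers between the rails, before the gate. Origin at the centre of its underside; its y axis lies nearly along the line. Flat upright ends to push on, 64 mm high. It rolls easily on the rollers, and slides with friction over the gate and the bay floor.
- bay_home (a point): Place of the carton's origin when fully home: (0, 95, 53) mm in feed_line's frame, on the bay floor; the carton's rear end is then 25 mm inside the mouth. Floor at z 53 from y 3 to the stop wall at y 165; side walls with inner faces at x +-60, tops at z 115, flaring to +-70 at the mouth; no roof.
- gate (a joint): Angle of the gate in rad: 0 upright and shut, 1.571 fully down, its inner face then level at z 55 mm, 5 below the roller tops, bridging the gap between rollers and bay floor. Starts shut or a little ajar (up to 0.25). The hinge is stiff: the gate stays where it is left and takes about 2 to 5 N at the bar to move.
- gate_hinge (a point): Middle of the gate's hinge axis, at its lower edge, 55 mm above the table; the axis runs along feed_line's x. The gate is an aluminium panel 120 wide, 108 high and 8 mm thick, the last 13 mm of its free edge bent outward as a lead-in lip; it falls outward, towards the rollers (-y of feed_line).
- gate_grip (a point): Where to take the gate: a round steel bar, 14 mm thick, sticking out sideways (+x of feed_line) from the panel's top corner, parallel to the hinge, free from x 60 to 150 mm. This point is on its axis at x 120, 100 mm above the hinge when shut and 4 mm towards the rollers. It can be pinched from above at every gate angle, fingers closing along feed_line's y, and turns between them.
- solvent_bottle: To be left alone: amber bottle, diameter 60, 150 mm high, beside the rollers on the +x side. Origin at its underside.
- jar: To be left alone: glass jar, diameter 56, 70 mm high, beside the gate on the robot's side. Origin at its underside.

How it is judged:
On the way, in this order (a step that is already met when the one before it is completed fails the run):
1. the gate lies fully down (within 0.12 rad) with the carton still before it (value of joint gate above 1.45 rad and y of carton in the frame of feed_line below -0.1 m), for 0.2 s.
2. the carton has crossed the lowered gate and stands home in the bay, within 10 mm of the stop (value of joint gate above 1.3 rad and y of carton in the frame of bay_home above -0.01 m and z of carton in the frame of bay_home below 0.005 m), for 0.2 s.
At the end, for the whole second after the job is handed in: The carton stands level and at rest on the bay floor, its leading end within 10 mm of the stop, and the gate is shut to within 0.08 rad (value of joint gate below 0.08 rad and y of carton in the frame of bay_home between -0.01 and 0.005 m and horizontal distance between carton and bay_home below 0.018 m and z of carton in the frame of bay_home below 0.005 m and angle between carton's own z axis and vertical below 0.06 rad and linear speed of carton below 0.02 m/s); the robot touches nothing.
It fails at once if the carton is tipped by more than 0.35 rad (angle between carton's own z axis and vertical above 0.35 rad).
It fails at once if the bottle or the jar is moved by more than 30 mm (distance of any of solvent_bottle, jar from where it was at the start of the episode above 0.03 m).
It also fails if it takes over 72 s, if anything falls off the work surface, if the arm or the gripper's body presses on something with over 40 N, if the wrist force passes 120 N, or if a joint passes its speed limit or range.

## Working session

There is one attempt and no reset: what is moved stays moved. The work goes in short steps, Python scripts to look and compute and a tool call to move; the robot and the scene stay as the last step left them, time stands still between calls to the robot, and variables do not carry over. Pictures are saved under pics/ and viewed, at most 10 in all, crops included, and the job is handed in when it is done.

Besides the shell and the picture viewer there is one more tool, called by a JSON object that holds its "name" and its "arguments", one argument or row to a line. carry_out: Moves the arm, as the interface text tells. Its arguments: {"type":"object","properties":{"moves":{"type":"array"},"squeeze":{"type":"number"}},"required":["moves"]}

```bash
ls; mkdir -p pics; python3 - <<'E'
from station import *
import cv2,numpy as np
for n in("scene","top"):
    cv2.imwrite(f"pics/{n}0.png",snapshot(n)[:,:,::-1])
    print(camera_info(n))
print(camera_info("wrist"));print(read_state());print(finger_overhang)
E
```

```text
pics
{'mtx': array([[448.86855378,   0.        , 324.06000142],
       [  0.        , 448.86855378, 240.68321408],
       [  0.        ,   0.        ,   1.        ]]), 'camera_from_world': array([[-0.82711745,  0.56183274, -0.014856  ,  0.45738897],
       [ 0.47740914,  0.68839163, -0.54607461, -0.21696737],
       [-0.29657585, -0.45876023, -0.83760481,  0.98994801],
       [ 0.        ,  0.        ,  0.        ,  1.        ]])}
{'mtx': array([[622.25684556,   0.        , 328.55310927],
       [  0.        , 622.25684556, 245.48470522],
       [  0.        ,   0.        ,   1.        ]]), 'camera_from_world': array([[ 0.01064416, -0.99993145, -0.00487761,  0.00245213],
       [-0.99865019, -0.01038228, -0.05089201,  0.57855628],
       [ 0.05083788,  0.00541273, -0.99869225,  1.0697115 ],
       [ 0.        ,  0.        ,  0.        ,  1.        ]])}
{'mtx': array([[375.53268686,   0.        , 324.92352274],
       [  0.        , 375.53268686, 240.42789311],
       [  0.        ,   0.        ,   1.        ]]), 'T_tool_cam': array([[-6.42766755e-04, -9.60928923e-01, -2.76794495e-01,
[... 284 characters left out ...]
{'time': 0.1, 'q': array([ 1.04338913e+00,  1.24439712e-01,  1.65156754e+00,  2.44533034e-05,
        1.36750718e+00, -8.26145362e-02]), 'joint_velocities': array([-0.00255685,  0.00033147, -0.00494193, -0.00050196,  0.00197025,
       -0.00067216]), 'joint_efforts': array([ 6.18051909e-04, -4.24932182e+01, -3.66653860e+01, -2.03920230e-06,
        3.93586146e-03,  5.16382499e-06]), 'tool_pos': array([0.27944365, 0.58629171, 0.25515822]), 'eef_rot': array([-6.92808428e-01, -3.06363238e+00,  2.86755107e-03]), 'wrist_force': array([ 0.87761298, -0.3632516 , -1.39944659]), 'torque': array([-0.0021765 , -0.00551525,  0.00104063]), 'gripper_force': 0.0, 'gripper_width': 0.08552531002306754}
0.025
```

View pics/top0.png

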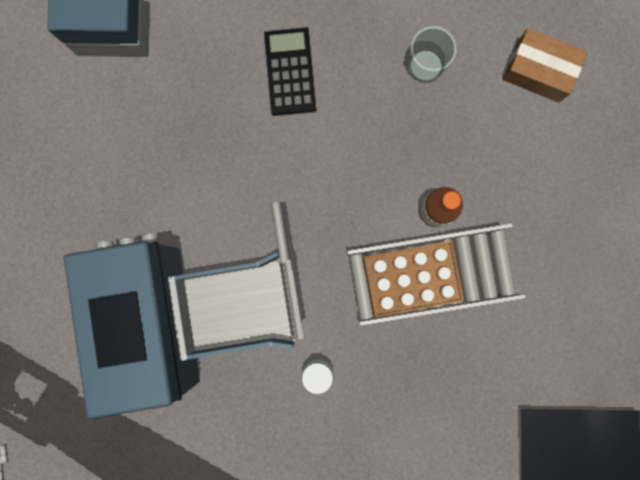

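View pics/scene0.png

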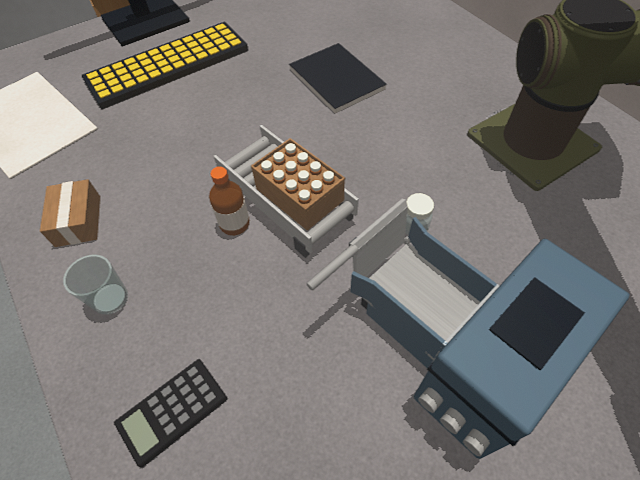

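The top view shows the feed line running right to left. The rails' outer corners are near (349,251), (511,226), (524,297) and (361,323), and the casing is at (65–170, 240–417). The gate is nearly upright with its bar at (278,203)–(287,262). The bottle is at (444,205), the jar at (317,378) and the carton at (412,278).

```bash
cat > h.py <<'E'
import numpy as np,cv2
from station import *
def ray(n,px,z,st=None):
    c=camera_info(n);
    if n=="wrist":
        R=cv2.Rodrigues(np.array(st['eef_rot']))[0];T=c['T_tool_cam']
        Rw=R@T[:3,:3];o=np.array(st['tool_pos'])+R@T[:3,3]
    else:
        M=c['camera_from_world'];Rw=M[:3,:3].T;o=-Rw@M[:3,3]
    px=np.atleast_2d(px).astype(float)
    d=np.c_[px,np.ones(len(px))]@np.linalg.inv(c['mtx']).T@Rw.T
    return o+d*((z-o[2])/d[:,2])[:,None]
def rigid(A,B): # 2D B=R A+t
    a=A.mean(0);b=B.mean(0);H=(A-a).T@(B-b);th=np.arctan2(H[0,1]-H[1,0],H[0,0]+H[1,1])
    R=np.array([[np.cos(th),-np.sin(th)],[np.sin(th),np.cos(th)]]);return th,R,b-R@a
E
python3 - <<'E'
from h import *
im=cv2.imread("pics/top0.png");hsv=cv2.cvtColor(im,cv2.COLOR_BGR2HSV)
m=cv2.inRange(hsv,(0,90,60),(25,255,200));m[:230]=0;m[330:]=0;m[:,:350]=0
k=cv2.morphologyEx(m,cv2.MORPH_CLOSE,np.ones((15,15)))
c=max(cv2.findContours(k,0,2)[0],key=cv2.contourArea);r=cv2.minAreaRect(c);print("carton",r)
box=ray("top",cv2.boxPoints(r),.13 )
print(box)
px=[(349,252),(511,226),(524,297),(361,323)]
B1=ray("top",px,.076)[:,:2];A1=np.array([(.062,-.113),(.062,-.387),(-.062,-.387),(-.062,-.113)])
px2=[(66,256),(159,242),(88,416)]
B2=ray("top",px2,.2)[:,:2];A2=np.array([(.12,.3),(.12,.175),(-.12,.3)])
for A,B in((A1,B1),(A2,B2),(np.r_[A1,A2],np.r_[B1,B2])):
    th,R,t=rigid(A,B);print(th,t,(np.abs(B-A@R.T-t)*1e3).round(1).tolist())
np.save("fl.npy",np.r_[th,t])
inv=lambda P:(P[:,:2]-t)@R
print("carton in line",inv(box),inv(box).mean(0))
print("bar end/root z.155",inv(ray("top",[(278,203),(287,262)],.155)))
print("bottle cap",inv(ray("top",[(452,200)],.15)),"jar",inv(ray("top",[(317,378)],.07)))
print("world of home,hinge,track", [(R@np.array(v)+t).round(3) for v in((0,.095),(0,0),(0,-.25),(.12,-.004),(.12,-.1))])
E
```

```text
carton ((413.08868408203125, 278.6396179199219), (61.98236846923828, 91.34566497802734), 79.3803482055664)
[[ 0.55587487 -0.04505084  0.13      ]
 [ 0.58355102 -0.1845466   0.13      ]
 [ 0.48921782 -0.20226899  0.13      ]
 [ 0.46174451 -0.0634654   0.13      ]]
0.17024209730632817 [0.48742786 0.07756167] [[2.7, 2.2], [3.5, 1.9], [2.5, 2.2], [3.7, 1.8]]
0.14102492685556822 [0.4777939 0.0680501] [[4.5, 5.2], [0.4, 5.3], [5.0, 0.1]]
0.1721360479939467 [0.48651774 0.07344951] [[1.9, 1.8], [3.3, 5.7], [2.7, 6.3], [4.4, 2.4], [3.5, 2.5], [3.2, 13.5], [4.9, 0.2]]
carton in line [[ 0.04803451 -0.12862904]
 [ 0.0514078  -0.27080378]
 [-0.04456688 -0.27210618]
 [-0.04785889 -0.13064813]] [ 0.00175414 -0.20054678]
bar end/root z.155 [[ 0.14868041 -0.01366319]
 [ 0.057744   -0.01305028]]
bottle cap [[ 0.11093612 -0.27677747]] jar [[-0.13455814 -0.02595422]]
world of home,hinge,track [array([0.47 , 0.167]), array([0.487, 0.073]), array([ 0.529, -0.173]), array([0.605, 0.09 ]), array([ 0.622, -0.005])]
```

{"name": "carry_out", "arguments": {
  "moves": [
    {"dx": -4,"dy": -2.4,"wz": -6},
    {"dx": -8,"dy": -4.8,"wz": -12},
    {"dx": -12,"dy": -7.2,"wz": -18},
    {"dx": -16,"dy": -9.6,"wz": -24},
    {"dx": -20,"dy": -12,"wz": -30},
    {"dx": -23,"dy": -14.4,"wz": -35},
    {"dx": -26,"dy": -16,"wz": -35},
    {"dx": -29,"dy": -18,"wz": -35}
  ]
}}

```text
schema error: expected keys grip, dx, dy, dz, wx, wy, wz
```

```bash
cat >> h.py <<'E'
TH,T0=.169,np.array([.487,.0755])
RL=np.array([[np.cos(TH),-np.sin(TH)],[np.sin(TH),np.cos(TH)]])
try:
    v=np.load("line.npy");TH,T0=v[0],v[1:];RL=np.array([[np.cos(TH),-np.sin(TH)],[np.sin(TH),np.cos(TH)]])
except OSError: pass
def inl(P):
    P=np.atleast_2d(P);return np.c_[(P[:,:2]-T0)@RL,P[:,2]]
def w(p): return np.r_[RL@np.array(p[:2])+T0,p[2]]
RT=np.c_[-np.r_[RL[:,0],0],np.r_[RL[:,1],0],[0,0,-1]] # tool: x=-line x, y=line y, z down
def where(p=None):
    s=read_state();R=cv2.Rodrigues(np.array(s['eef_rot']))[0];tp=np.array(s['tool_pos'])
    print("t",round(s['time'],2),"line mm",(inl(tp)[0]*1e3).round(1),"F",(np.array(s['wrist_force'])@np.c_[np.r_[RL[:,0],0],np.r_[RL[:,1],0],[0,0,1]]).round(1),"w",round(s['gripper_width']*1e3,1),"gf",s['gripper_force'])
    print(" turn needed deg",np.rad2deg(cv2.Rodrigues(R.T@RT)[0].ravel()).round(1))
    if p is not None: print(" move cm",((w(p)-tp)@R*100).round(2))
    return s
E
python3 -c "
from h import *
where((.12,-.012,.26))"
```

```text
t 0.1 line mm [-118.7  538.4  255.2] F [ 0.8 -0.5 -1.4] w 85.5 gf 0.0
 turn needed deg [ -0.1  -0.  -35.2]
 move cm [-51.21 -31.25  -0.43]
```

{"name": "carry_out", "arguments": {
  "moves": [
    {"grip": 1,"dx": -3.5,"dy": -2.1,"dz": 0,"wx": 0,"wy": 0,"wz": -6},
    {"grip": 1,"dx": -7,"dy": -4.2,"dz": 0,"wx": 0,"wy": 0,"wz": -12},
    {"grip": 1,"dx": -10.5,"dy": -6.3,"dz": 0,"wx": 0,"wy": 0,"wz": -18},
    {"grip": 1,"dx": -14,"dy": -8.4,"dz": 0,"wx": 0,"wy": 0,"wz": -24},
    {"grip": 1,"dx": -17.5,"dy": -10.5,"dz": 0,"wx": 0,"wy": 0,"wz": -30},
    {"grip": 1,"dx": -21,"dy": -12.6,"dz": 0,"wx": 0,"wy": 0,"wz": -35},
    {"grip": 1,"dx": -24.5,"dy": -14.7,"dz": 0,"wx": 0,"wy": 0,"wz": -35},
    {"grip": 1,"dx": -28,"dy": -17,"dz": 0,"wx": 0,"wy": 0,"wz": -35}
  ]
}}

```text
time: 0.77
tool_pos: [0.4597, 0.3112, 0.2559]
eef_rot: [0.261, -3.13, 0.0]
wrist_force: [0.4, -0.2, 0.8]
gripper_width: 0.0858
gripper_force: 0.0
```

```bash
python3 -c "
from h import *
where((.12,-.012,.26))"
```

```text
t 0.77 line mm [ 12.7 236.9 255.9] F [ 0.3 -0.3  0.8] w 85.8 gf 0.0
 turn needed deg [-0.  -0.  -0.1]
 move cm [-10.79 -24.86  -0.41]
```

{"name": "carry_out", "arguments": {
  "moves": [
    {"grip": 1,"dx": -1.6,"dy": -3.6,"dz": 0,"wx": 0,"wy": 0,"wz": 0},
    {"grip": 1,"dx": -3.2,"dy": -7.2,"dz": 0,"wx": 0,"wy": 0,"wz": 0},
    {"grip": 1,"dx": -4.8,"dy": -10.8,"dz": 0,"wx": 0,"wy": 0,"wz": 0},
    {"grip": 1,"dx": -6.4,"dy": -14.4,"dz": 0,"wx": 0,"wy": 0,"wz": 0},
    {"grip": 1,"dx": -8,"dy": -18,"dz": 0,"wx": 0,"wy": 0,"wz": 0},
    {"grip": 1,"dx": -9.4,"dy": -21.5,"dz": 0,"wx": 0,"wy": 0,"wz": 0},
    {"grip": 1,"dx": -10.8,"dy": -24.9,"dz": 0,"wx": 0,"wy": 0,"wz": 0},
    {"grip": 1,"dx": -10.8,"dy": -24.9,"dz": 0,"wx": 0,"wy": 0,"wz": 0}
  ]
}}

```text
time: 1.43
tool_pos: [0.609, 0.0801, 0.2556]
eef_rot: [0.252, -3.131, 0.003]
wrist_force: [-1.0, 0.5, -0.1]
gripper_width: 0.0856
gripper_force: 0.0
```

```bash
python3 -c "
from h import *
s=where((.12,-.012,.26))
cv2.imwrite('pics/w1.png',snapshot('wrist')[:,:,::-1])
g=inl(ray('wrist',[(u,v) for v in (100,200,300,400) for u in (200,320,440)],.155,s))
print((g*1e3).round())"
```

```text
t 1.43 line mm [121.1 -16.  255.6] F [-0.9  0.7 -0.1] w 85.6 gf 0.0
 turn needed deg [-0.1 -0.  -0.5]
 move cm [ 0.11  0.4  -0.44]
[[  34.  -84.  155.]
 [  35.  -19.  155.]
 [  35.   46.  155.]
 [  89.  -89.  155.]
 [  89.  -19.  155.]
 [  90.   50.  155.]
 [ 152.  -96.  155.]
 [ 153.  -20.  155.]
 [ 153.   55.  155.]
 [ 227. -103.  155.]
 [ 227.  -21.  155.]
 [ 228.   61.  155.]]
```

View pics/w1.png

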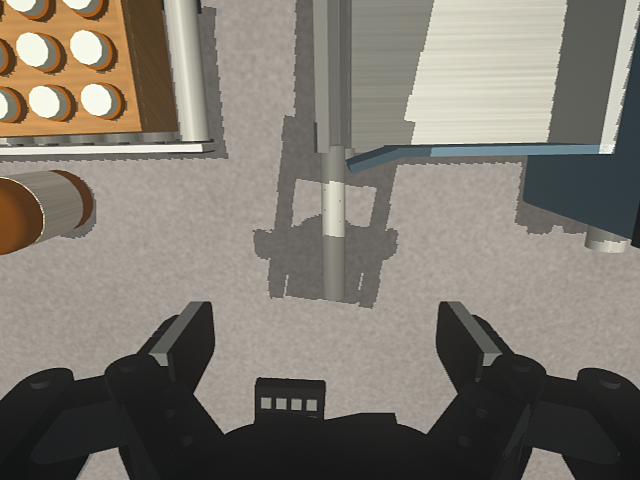

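The wrist view shows the gate bar vertical at column 334, rows 148–298, which puts its axis at line y ≈ -12 mm and its end at x ≈ 151 mm. That matches the given bar size, and the fingers straddle it. I'll descend and pinch.

{"name": "carry_out", "arguments": {
  "moves": [
    {"grip": 1,"dx": 0,"dy": 0.4,"dz": 3,"wx": 0,"wy": 0,"wz": -0.5},
    {"grip": 1,"dx": 0,"dy": 0.4,"dz": 6,"wx": 0,"wy": 0,"wz": -0.5},
    {"grip": 1,"dx": 0,"dy": 0.4,"dz": 9,"wx": 0,"wy": 0,"wz": -0.5},
    {"grip": 1,"dx": 0,"dy": 0.4,"dz": 9.4,"wx": 0,"wy": 0,"wz": -0.5},
    {"grip": 0.5,"dx": 0,"dy": 0.4,"dz": 9.4,"wx": 0,"wy": 0,"wz": -0.5},
    {"grip": 0.3,"dx": 0,"dy": 0.4,"dz": 9.4,"wx": 0,"wy": 0,"wz": -0.5},
    {"grip": 0,"dx": 0,"dy": 0.4,"dz": 9.4,"wx": 0,"wy": 0,"wz": -0.5},
    {"grip": 0,"dx": 0,"dy": 0.4,"dz": 9.4,"wx": 0,"wy": 0,"wz": -0.5}
  ],
  "squeeze": 30
}}

```text
time: 2.15
tool_pos: [0.6076, 0.0896, 0.1652]
eef_rot: [-0.274, 3.125, -0.0]
wrist_force: [0.2, -0.6, 1.1]
gripper_width: 0.0389
gripper_force: 0.0
```

{"name": "carry_out", "arguments": {
  "moves": [
    {"grip": 0,"dx": 0,"dy": 0,"dz": 0,"wx": 0,"wy": 0,"wz": 0},
    {"grip": 0,"dx": 0,"dy": 0,"dz": 0,"wx": 0,"wy": 0,"wz": 0},
    {"grip": 0,"dx": 0,"dy": 0,"dz": 0,"wx": 0,"wy": 0,"wz": 0},
    {"grip": 0,"dx": 0,"dy": 0,"dz": 0,"wx": 0,"wy": 0,"wz": 0}
  ],
  "squeeze": 30
}}

```text
time: 2.48
tool_pos: [0.6073, 0.0888, 0.1643]
eef_rot: [-0.274, 3.127, -0.002]
wrist_force: [-0.7, -2.8, 6.4]
gripper_width: 0.0126
gripper_force: 29.4
```

```bash
python3 -c "
from h import *
s=where((.12,-.012,.161))
print(inl(ray('wrist',[(214,150)],.076,dict(tool_pos=w((.1211,-.016,.2556)),eef_rot=[.252,-3.131,.003])))*1e3)
for a in np.linspace(.08,1.571,16): print(round(a,2),(-100*np.array([4*np.cos(a)+100*np.sin(a)-(4*np.cos(.08)+100*np.sin(.08)), 0])/1e3).round(2)[0], round((100*np.cos(.08)-4*np.sin(.08)-100*np.cos(a)+4*np.sin(a))/10,2))"
```

```text
t 2.48 line mm [120.9  -7.1 164.3] F [-1.2 -2.7  6.4] w 12.6 gf 29.392264187335968
 turn needed deg [-0.1  0.2  0.3]
 move cm [ 0.09 -0.49  0.34]
[[  63.57488667 -101.67993215   76.        ]]
0.08 -0.0 0.0
0.18 -0.98 0.17
0.28 -1.94 0.43
0.38 -2.87 0.79
0.48 -3.75 1.24
0.58 -4.59 1.77
0.68 -5.37 2.39
0.78 -6.09 3.08
0.88 -6.74 3.83
0.97 -7.3 4.65
1.07 -7.78 5.52
1.17 -8.18 6.43
1.27 -8.48 7.38
1.37 -8.68 8.36
1.47 -8.79 9.34
1.57 -8.8 10.34
```

{"name": "carry_out", "arguments": {
  "moves": [
    {"grip": 0,"dx": 0,"dy": -1,"dz": 0.1,"wx": 0,"wy": 0,"wz": 0},
    {"grip": 0,"dx": 0,"dy": -1.9,"dz": 0.4,"wx": 0,"wy": 0,"wz": 0},
    {"grip": 0,"dx": 0,"dy": -2.9,"dz": 0.8,"wx": 0,"wy": 0,"wz": 0},
    {"grip": 0,"dx": 0,"dy": -3.3,"dz": 1,"wx": 0,"wy": 0,"wz": 0},
    {"grip": 0,"dx": 0,"dy": -3.75,"dz": 1.2,"wx": 0,"wy": 0,"wz": 0},
    {"grip": 0,"dx": 0,"dy": -4.2,"dz": 1.5,"wx": 0,"wy": 0,"wz": 0},
    {"grip": 0,"dx": 0,"dy": -4.6,"dz": 1.8,"wx": 0,"wy": 0,"wz": 0},
    {"grip": 0,"dx": 0,"dy": -4.6,"dz": 1.8,"wx": 0,"wy": 0,"wz": 0}
  ],
  "squeeze": 30
}}

```text
time: 3.15
tool_pos: [0.6154, 0.0435, 0.1455]
eef_rot: [-0.273, 3.127, 0.0]
wrist_force: [2.0, -1.9, 3.1]
gripper_width: 0.0127
gripper_force: 30.8
```

```bash
python3 -c "
from h import *
s=where()
cv2.imwrite('pics/s2.png',cv2.resize(snapshot('scene')[180:320,260:500,::-1],None,fx=3,fy=3))"
```

```text
t 3.15 line mm [121.2 -53.2 145.5] F [ 1.7 -2.2  3.1] w 12.7 gf 30.843763947486877
 turn needed deg [-0.   0.2  0.3]
```

View pics/s2.png

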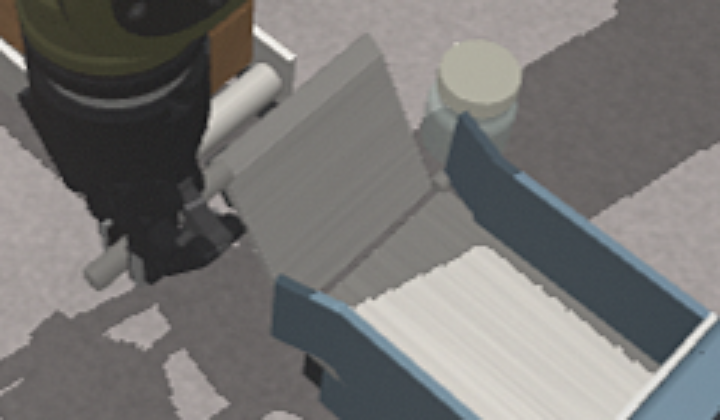

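The scene shows the gate about a third down, with the bar held between the fingers. Forces are low and the arc fits, so I'll continue to fully down.

{"name": "carry_out", "arguments": {
  "moves": [
    {"grip": 0,"dx": 0,"dy": -0.8,"dz": 0.6,"wx": 0,"wy": 0,"wz": 0},
    {"grip": 0,"dx": 0,"dy": -1.5,"dz": 1.3,"wx": 0,"wy": 0,"wz": 0},
    {"grip": 0,"dx": 0,"dy": -2.15,"dz": 2.05,"wx": 0,"wy": 0,"wz": 0},
    {"grip": 0,"dx": 0,"dy": -2.7,"dz": 2.9,"wx": 0,"wy": 0,"wz": 0},
    {"grip": 0,"dx": 0,"dy": -3.2,"dz": 3.75,"wx": 0,"wy": 0,"wz": 0},
    {"grip": 0,"dx": 0,"dy": -3.6,"dz": 4.65,"wx": 0,"wy": 0,"wz": 0},
    {"grip": 0,"dx": 0,"dy": -3.9,"dz": 5.6,"wx": 0,"wy": 0,"wz": 0},
    {"grip": 0,"dx": 0,"dy": -4.1,"dz": 6.6,"wx": 0,"wy": 0,"wz": 0}
  ],
  "squeeze": 30
}}

```text
time: 3.87
tool_pos: [0.6228, 0.0024, 0.079]
eef_rot: [-0.274, 3.126, -0.003]
wrist_force: [2.2, -3.0, 6.3]
gripper_width: 0.0127
gripper_force: 34.6
```

{"name": "carry_out", "arguments": {
  "moves": [
    {"grip": 0,"dx": 0,"dy": -0.1,"dz": 0.5,"wx": 0,"wy": 0,"wz": 0},
    {"grip": 0,"dx": 0,"dy": -0.1,"dz": 1,"wx": 0,"wy": 0,"wz": 0},
    {"grip": 0,"dx": 0,"dy": -0.1,"dz": 1.5,"wx": 0,"wy": 0,"wz": 0},
    {"grip": 0,"dx": 0,"dy": -0.1,"dz": 2,"wx": 0,"wy": 0,"wz": 0},
    {"grip": 0,"dx": 0,"dy": -0.1,"dz": 2.2,"wx": 0,"wy": 0,"wz": 0},
    {"grip": 0,"dx": 0,"dy": -0.1,"dz": 2.2,"wx": 0,"wy": 0,"wz": 0},
    {"grip": 0,"dx": 0,"dy": -0.1,"dz": 2.2,"wx": 0,"wy": 0,"wz": 0}
  ],
  "squeeze": 30
}}

```text
time: 4.45
tool_pos: [0.6231, 0.0002, 0.0564]
eef_rot: [-0.274, 3.126, -0.007]
wrist_force: [5.5, -8.3, -1.1]
gripper_width: 0.0128
gripper_force: 35.3
```

```bash
python3 -c "
from h import *
s=where()
cv2.imwrite('pics/w3.png',snapshot('wrist')[:,:,::-1])
a=snapshot('scene')[180:320,260:500,::-1]
cv2.imwrite('pics/s3.png',cv2.resize(a,None,fx=3,fy=3))"
```

```text
t 4.45 line mm [121.5 -97.2  56.4] F [ 4.  -9.1 -1.1] w 12.8 gf 35.280227065086365
 turn needed deg [-0.3  0.2  0.4]
```

View pics/s3.png

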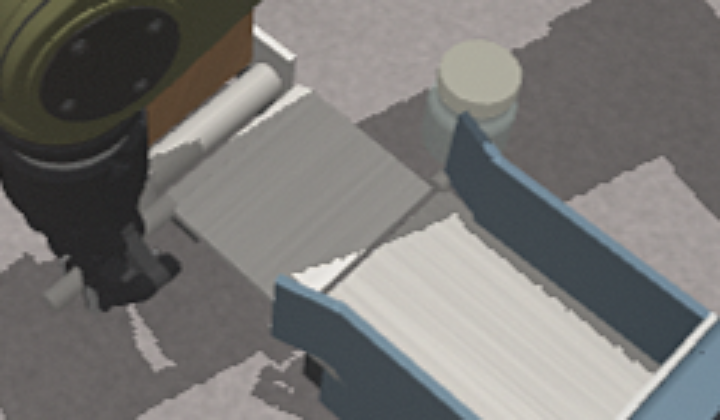

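{"name": "carry_out", "arguments": {
  "moves": [
    {"grip": 0,"dx": 0,"dy": -0.2,"dz": 0.2,"wx": 0,"wy": 0,"wz": 0},
    {"grip": 0,"dx": 0,"dy": -0.4,"dz": 0.4,"wx": 0,"wy": 0,"wz": 0},
    {"grip": 0,"dx": 0,"dy": -0.4,"dz": 0.6,"wx": 0,"wy": 0,"wz": 0},
    {"grip": 0,"dx": 0,"dy": -0.4,"dz": 0.6,"wx": 0,"wy": 0,"wz": 0}
  ],
  "squeeze": 30
}}

```text
time: 4.88
tool_pos: [0.6231, 0.0, 0.052]
eef_rot: [-0.273, 3.128, 0.004]
wrist_force: [-0.2, 5.3, 10.9]
gripper_width: 0.0129
gripper_force: 36.0
```

```bash
python3 -c "
from h import *
s=where()"
```

```text
t 4.88 line mm [121.5 -97.3  52. ] F [ 0.7  5.2 10.9] w 12.9 gf 36.018832325935364
 turn needed deg [0.1 0.1 0.3]
```

{"name": "carry_out", "arguments": {
  "moves": [
    {"grip": 1,"dx": 0,"dy": -0.2,"dz": 0.2,"wx": 0,"wy": 0,"wz": 0},
    {"grip": 1,"dx": 0,"dy": -0.2,"dz": 0,"wx": 0,"wy": 0,"wz": 0},
    {"grip": 1,"dx": 0,"dy": -0.2,"dz": 0,"wx": 0,"wy": 0,"wz": 0},
    {"grip": 1,"dx": 0,"dy": -0.2,"dz": 0,"wx": 0,"wy": 0,"wz": 0},
    {"grip": 1,"dx": 0,"dy": -0.2,"dz": -3.5,"wx": 0,"wy": 0,"wz": 0},
    {"grip": 1,"dx": 0,"dy": -0.2,"dz": -7.5,"wx": 0,"wy": 0,"wz": 0},
    {"grip": 1,"dx": 0,"dy": -0.2,"dz": -11.5,"wx": 0,"wy": 0,"wz": 0},
    {"grip": 1,"dx": 0,"dy": -0.2,"dz": -15,"wx": 0,"wy": 0,"wz": 0}
  ],
  "squeeze": 30
}}

```text
time: 5.55
tool_pos: [0.6223, -0.0034, 0.202]
eef_rot: [0.274, -3.129, 0.0]
wrist_force: [0.3, 0.4, -0.1]
gripper_width: 0.0856
gripper_force: 0.0
```

```bash
python3 -c "
import numpy as np
TH=.169;L=np.array([-np.sin(TH),np.cos(TH)])
np.save('line.npy',np.r_[TH,np.array([.487,.0755])+.003*L])"
python3 -c "
from h import *
s=where((0,-.315,.21));print(s['q'].round(2))
a=snapshot('wrist')[:,:,::-1]
b=snapshot('top')[:,:,::-1]
cv2.imwrite('pics/wt4.png',np.hstack([cv2.resize(a,(400,300)),cv2.resize(b[180:420,160:560],(400,300))]))
cv2.imwrite('pics/t4.png',b)"
```

```text
t 5.55 line mm [ 120.1 -103.6  202. ] F [ 0.3  0.4 -0.1] w 85.6 gf 0.0
 turn needed deg [-0.  -0.   0.3]
 move cm [ 12.13 -21.07  -0.79]
[-0.09  0.1   1.77 -0.    1.27 -1.84]
```

View pics/wt4.png

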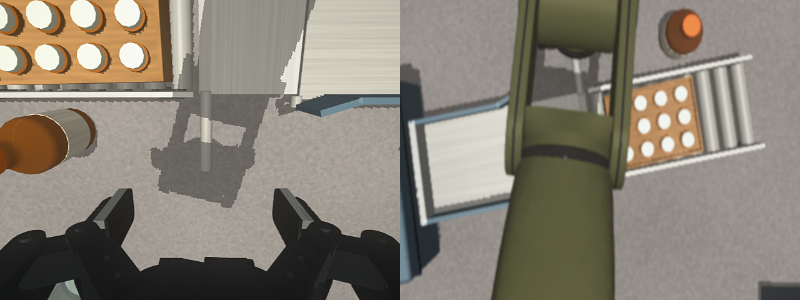

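The gate lies flat across to the rollers and the carton is still before it. Next I'll turn the tool a quarter so both fingers push side by side, and go behind the carton.

{"name": "carry_out", "arguments": {
  "moves": [
    {"grip": 1,"dx": 1,"dy": -2,"dz": -1,"wx": 0,"wy": 0,"wz": 7},
    {"grip": 1,"dx": 2.5,"dy": -4.5,"dz": -1,"wx": 0,"wy": 0,"wz": 14},
    {"grip": 1,"dx": 4.2,"dy": -7.5,"dz": -1,"wx": 0,"wy": 0,"wz": 21},
    {"grip": 1,"dx": 6,"dy": -10.5,"dz": -1,"wx": 0,"wy": 0,"wz": 28},
    {"grip": 0.6,"dx": 7.8,"dy": -13.5,"dz": -1,"wx": 0,"wy": 0,"wz": 35},
    {"grip": 0.6,"dx": 9.5,"dy": -16.5,"dz": -1,"wx": 0,"wy": 0,"wz": 42},
    {"grip": 0.6,"dx": 11,"dy": -19,"dz": -1,"wx": 0,"wy": 0,"wz": 49},
    {"grip": 0.6,"dx": 12.1,"dy": -21,"dz": -1,"wx": 0,"wy": 0,"wz": 56}
  ]
}}

```text
time: 6.32
tool_pos: [0.5381, -0.233, 0.2088]
eef_rot: [-1.237, -2.885, 0.0]
wrist_force: [1.3, -0.5, -0.4]
gripper_width: 0.0512
gripper_force: 0.0
```

{"name": "carry_out", "arguments": {
  "moves": [
    {"grip": 0.6,"dx": 0,"dy": 0,"dz": 0,"wx": 0,"wy": 0,"wz": 7},
    {"grip": 0.6,"dx": 0,"dy": 0,"dz": 0,"wx": 0,"wy": 0,"wz": 14},
    {"grip": 0.6,"dx": 0,"dy": 0,"dz": 0,"wx": 0,"wy": 0,"wz": 21},
    {"grip": 0.6,"dx": 0,"dy": 0,"dz": 0,"wx": 0,"wy": 0,"wz": 28},
    {"grip": 0.6,"dx": 0,"dy": 0,"dz": 0,"wx": 0,"wy": 0,"wz": 34},
    {"grip": 0.6,"dx": 0,"dy": 0,"dz": 0,"wx": 0,"wy": 0,"wz": 34},
    {"grip": 0.6,"dx": 0,"dy": 0,"dz": 0,"wx": 0,"wy": 0,"wz": 34}
  ]
}}

```text
time: 6.9
tool_pos: [0.5394, -0.231, 0.2091]
eef_rot: [-2.015, -2.408, 0.001]
wrist_force: [0.5, 0.5, 0.6]
gripper_width: 0.0512
gripper_force: 0.0
```

```bash
sed -i 's/^RT=.*/RT=np.c_[np.r_[RL[:,1],0],np.r_[RL[:,0],0],[0,0,-1]] # tool: x=line y, y=line x/' h.py
python3 -c "
from h import *
s=where((0,-.315,.108))
a=snapshot('wrist')[:,:,::-1]
cv2.imwrite('pics/w5.png',a)
print((inl(ray('wrist',[(u,v) for v in (100,200,300,400) for u in (200,320,440)],.124,s))*1e3).round())"
```

```text
t 6.9 line mm [ 1.000e-01 -3.140e+02  2.091e+02] F [0.6 0.4 0.6] w 51.2 gf 0.0
 turn needed deg [-0.1 -0.1  0.5]
 move cm [-1.200e-01  1.000e-02  1.011e+01]
[[ -63. -229.  124.]
 [  -3. -229.  124.]
 [  58. -228.  124.]
 [ -68. -280.  124.]
 [  -2. -279.  124.]
 [  62. -279.  124.]
 [ -72. -339.  124.]
 [  -2. -339.  124.]
 [  68. -338.  124.]
 [ -78. -409.  124.]
 [  -2. -408.  124.]
 [  74. -407.  124.]]
```

View pics/w5.png

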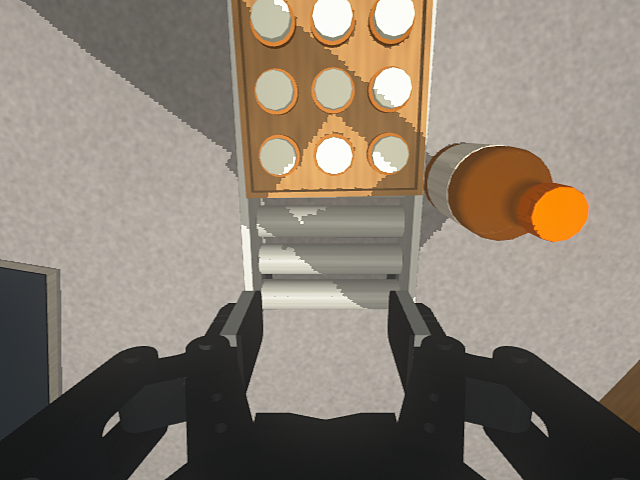

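The carton's rear edge is at row 194 (y ≈ -276 mm) and squarely ahead. The fingers are over the free rollers, clear of the rails and of the bottle at (500,190).

{"name": "carry_out", "arguments": {
  "moves": [
    {"grip": 0.3,"dx": 0,"dy": 0.1,"dz": 2,"wx": 0,"wy": 0,"wz": 0.5},
    {"grip": 0.3,"dx": 0,"dy": 0.1,"dz": 5,"wx": 0,"wy": 0,"wz": 0.5},
    {"grip": 0.3,"dx": 0,"dy": 0.1,"dz": 8,"wx": 0,"wy": 0,"wz": 0.5},
    {"grip": 0.3,"dx": 0,"dy": 0.1,"dz": 10,"wx": 0,"wy": 0,"wz": 0.5},
    {"grip": 0.3,"dx": 0,"dy": 0.1,"dz": 10.7,"wx": 0,"wy": 0,"wz": 0.5},
    {"grip": 0.3,"dx": 0,"dy": 0.1,"dz": 10.7,"wx": 0,"wy": 0,"wz": 0.5},
    {"grip": 0.3,"dx": 0,"dy": 0.1,"dz": 10.7,"wx": 0,"wy": 0,"wz": 0.5}
  ]
}}

```text
time: 7.53
tool_pos: [0.5413, -0.2312, 0.1039]
eef_rot: [2.028, 2.399, 0.0]
wrist_force: [0.4, -0.0, 0.2]
gripper_width: 0.0251
gripper_force: 0.0
```

{"name": "carry_out", "arguments": {
  "moves": [
    {"grip": 0.3,"dx": 1,"dy": 0,"dz": 0,"wx": 0,"wy": 0,"wz": 0},
    {"grip": 0.3,"dx": 2,"dy": 0,"dz": 0,"wx": 0,"wy": 0,"wz": 0},
    {"grip": 0.3,"dx": 2.7,"dy": 0,"dz": 0,"wx": 0,"wy": 0,"wz": 0},
    {"grip": 0.3,"dx": 3.4,"dy": 0,"dz": 0,"wx": 0,"wy": 0,"wz": 0},
    {"grip": 0.3,"dx": 4.2,"dy": 0,"dz": 0,"wx": 0,"wy": 0,"wz": 0},
    {"grip": 0.3,"dx": 5.2,"dy": 0,"dz": 0,"wx": 0,"wy": 0,"wz": 0},
    {"grip": 0.3,"dx": 6.2,"dy": 0,"dz": 0,"wx": 0,"wy": 0,"wz": 0},
    {"grip": 0.3,"dx": 7.2,"dy": 0,"dz": 0,"wx": 0,"wy": 0,"wz": 0}
  ]
}}

```text
time: 8.2
tool_pos: [0.5287, -0.1589, 0.1034]
eef_rot: [-2.029, -2.398, -0.0]
wrist_force: [-0.4, -1.0, 1.2]
gripper_width: 0.0257
gripper_force: 0.0
```

```bash
python3 -c "
from h import *
s=where((0,.012,.102))"
```

```text
t 8.2 line mm [   1.7 -241.1  103.4] F [-0.5 -0.9  1.2] w 25.7 gf 0.0
 turn needed deg [-0.  -0.  -0.2]
 move cm [25.31 -0.24  0.14]
```

{"name": "carry_out", "arguments": {
  "moves": [
    {"grip": 0.3,"dx": 1,"dy": 0,"dz": 0,"wx": 0,"wy": 0,"wz": 0},
    {"grip": 0.3,"dx": 2,"dy": 0,"dz": 0,"wx": 0,"wy": 0,"wz": 0},
    {"grip": 0.3,"dx": 3,"dy": 0,"dz": 0,"wx": 0,"wy": 0,"wz": 0},
    {"grip": 0.3,"dx": 4,"dy": 0,"dz": 0,"wx": 0,"wy": 0,"wz": 0},
    {"grip": 0.3,"dx": 5,"dy": 0,"dz": 0,"wx": 0,"wy": 0,"wz": 0},
    {"grip": 0.3,"dx": 6,"dy": 0,"dz": 0,"wx": 0,"wy": 0,"wz": 0},
    {"grip": 0.3,"dx": 7,"dy": 0,"dz": 0,"wx": 0,"wy": 0,"wz": 0},
    {"grip": 0.3,"dx": 8,"dy": 0,"dz": 0,"wx": 0,"wy": 0,"wz": 0}
  ]
}}

```text
time: 8.87
tool_pos: [0.5155, -0.0803, 0.1032]
eef_rot: [2.03, 2.398, -0.0]
wrist_force: [-0.1, -1.9, 0.1]
gripper_width: 0.0256
gripper_force: 0.0
```

{"name": "carry_out", "arguments": {
  "moves": [
    {"grip": 0.3,"dx": 1,"dy": 0,"dz": 0,"wx": 0,"wy": 0,"wz": 0},
    {"grip": 0.3,"dx": 2,"dy": 0,"dz": 0,"wx": 0,"wy": 0,"wz": 0},
    {"grip": 0.3,"dx": 3,"dy": 0,"dz": 0,"wx": 0,"wy": 0,"wz": 0},
    {"grip": 0.3,"dx": 4,"dy": 0,"dz": 0,"wx": 0,"wy": 0,"wz": 0},
    {"grip": 0.3,"dx": 5,"dy": 0,"dz": 0,"wx": 0,"wy": 0,"wz": 0},
    {"grip": 0.3,"dx": 6,"dy": 0,"dz": 0,"wx": 0,"wy": 0,"wz": 0},
    {"grip": 0.3,"dx": 7,"dy": 0,"dz": 0,"wx": 0,"wy": 0,"wz": 0},
    {"grip": 0.3,"dx": 8,"dy": 0,"dz": 0,"wx": 0,"wy": 0,"wz": 0}
  ]
}}

```text
time: 9.53
tool_pos: [0.5022, -0.0012, 0.1032]
eef_rot: [-2.029, -2.398, 0.0]
wrist_force: [1.5, -1.6, -1.4]
gripper_width: 0.0255
gripper_force: 0.0
```

```bash
python3 -c "
from h import *
s=where((0,.012,.102))
a=snapshot('wrist')[:,:,::-1];b=snapshot('scene')[100:400,180:580,::-1]
cv2.imwrite('pics/ws6.png',np.hstack([cv2.resize(a,(400,300)),b]))"
```

```text
t 9.53 line mm [  2.1 -81.2 103.2] F [ 1.3 -1.8 -1.4] w 25.5 gf 0.0
 turn needed deg [-0.  -0.  -0.2]
 move cm [ 9.32 -0.24  0.12]
```

View pics/ws6.png

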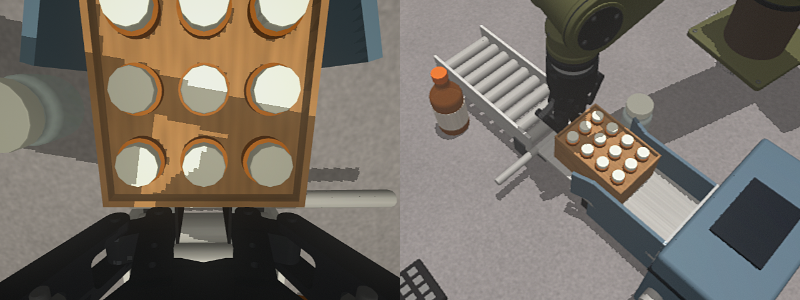

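The carton is upright and square, its nose is entering the bay, and the gate is still flat. I'll push on and slow near the stop.

{"name": "carry_out", "arguments": {
  "moves": [
    {"grip": 0.3,"dx": 1,"dy": 0,"dz": 0,"wx": 0,"wy": 0,"wz": 0},
    {"grip": 0.3,"dx": 2,"dy": 0,"dz": 0,"wx": 0,"wy": 0,"wz": 0},
    {"grip": 0.3,"dx": 3,"dy": 0,"dz": 0,"wx": 0,"wy": 0,"wz": 0},
    {"grip": 0.3,"dx": 4,"dy": 0,"dz": 0,"wx": 0,"wy": 0,"wz": 0},
    {"grip": 0.3,"dx": 5,"dy": 0,"dz": 0,"wx": 0,"wy": 0,"wz": 0},
    {"grip": 0.3,"dx": 6,"dy": 0,"dz": 0,"wx": 0,"wy": 0,"wz": 0},
    {"grip": 0.3,"dx": 7,"dy": 0,"dz": 0,"wx": 0,"wy": 0,"wz": 0},
    {"grip": 0.3,"dx": 7.6,"dy": 0,"dz": 0,"wx": 0,"wy": 0,"wz": 0}
  ]
}}

```text
time: 10.3
tool_pos: [0.4896, 0.074, 0.1033]
eef_rot: [-2.028, -2.399, 0.0]
wrist_force: [0.9, -1.9, -1.6]
gripper_width: 0.0258
gripper_force: 0.9
```

{"name": "carry_out", "arguments": {
  "moves": [
    {"grip": 0.3,"dx": 0.3,"dy": 0,"dz": 0,"wx": 0,"wy": 0,"wz": 0},
    {"grip": 0.3,"dx": 0.6,"dy": 0,"dz": 0,"wx": 0,"wy": 0,"wz": 0},
    {"grip": 0.3,"dx": 0.9,"dy": 0,"dz": 0,"wx": 0,"wy": 0,"wz": 0}
  ]
}}

```text
time: 10.55
tool_pos: [0.4885, 0.0818, 0.1033]
eef_rot: [2.029, 2.398, -0.0]
wrist_force: [-0.1, -2.6, -1.0]
gripper_width: 0.0253
gripper_force: 1.1
```

```bash
python3 -c "
from h import *
s=where((0,.012,.102))"
```

```text
t 10.55 line mm [  2.5   2.9 103.3] F [-0.5 -2.6 -1. ] w 25.3 gf 1.1372566781938076
 turn needed deg [-0.   0.  -0.2]
 move cm [ 0.91 -0.25  0.13]
```

Not at the stop yet. I'll go on in small steps until the force rises.

{"name": "carry_out", "arguments": {
  "moves": [
    {"grip": 0.3,"dx": 0.2,"dy": 0,"dz": 0,"wx": 0,"wy": 0,"wz": 0},
    {"grip": 0.3,"dx": 0.4,"dy": 0,"dz": 0,"wx": 0,"wy": 0,"wz": 0},
    {"grip": 0.3,"dx": 0.6,"dy": 0,"dz": 0,"wx": 0,"wy": 0,"wz": 0},
    {"grip": 0.3,"dx": 0.8,"dy": 0,"dz": 0,"wx": 0,"wy": 0,"wz": 0},
    {"grip": 0.3,"dx": 0.8,"dy": 0,"dz": 0,"wx": 0,"wy": 0,"wz": 0}
  ]
}}

```text
time: 10.97
tool_pos: [0.4871, 0.0898, 0.1033]
eef_rot: [-2.029, -2.398, -0.0]
wrist_force: [0.6, -0.6, -1.2]
gripper_width: 0.0255
gripper_force: 0.4
```

```bash
python3 -c "
from h import *
s=where()
a=snapshot('wrist')[:,:,::-1];b=snapshot('scene')[150:400,300:633,::-1]
cv2.imwrite('pics/ws7.png',np.hstack([cv2.resize(a,(400,300)),cv2.resize(b,(400,300))]))"
```

```text
t 10.97 line mm [  2.5  11.1 103.3] F [ 0.5 -0.7 -1.2] w 25.5 gf 0.39696249703411013
 turn needed deg [-0.  -0.  -0.2]
```

View pics/ws7.png

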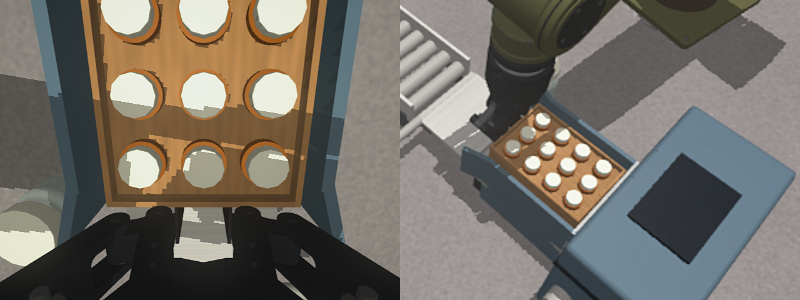

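The carton is in the bay, level, and just short of the white stop wall.

{"name": "carry_out", "arguments": {
  "moves": [
    {"grip": 0.3,"dx": 0.2,"dy": 0,"dz": 0,"wx": 0,"wy": 0,"wz": 0},
    {"grip": 0.3,"dx": 0.4,"dy": 0,"dz": 0,"wx": 0,"wy": 0,"wz": 0},
    {"grip": 0.3,"dx": 0.5,"dy": 0,"dz": 0,"wx": 0,"wy": 0,"wz": 0},
    {"grip": 0.3,"dx": 0.5,"dy": 0,"dz": 0,"wx": 0,"wy": 0,"wz": 0}
  ]
}}

```text
time: 11.4
tool_pos: [0.4881, 0.0917, 0.104]
eef_rot: [2.022, 2.394, -0.004]
wrist_force: [6.2, -14.6, -2.5]
gripper_width: 0.0259
gripper_force: 7.5
```

{"name": "carry_out", "arguments": {
  "moves": [
    {"grip": 0.3,"dx": 0.2,"dy": 0,"dz": 0,"wx": 0,"wy": 0,"wz": 0},
    {"grip": 0.3,"dx": 0.3,"dy": 0,"dz": 0,"wx": 0,"wy": 0,"wz": 0},
    {"grip": 0.3,"dx": 0.3,"dy": 0,"dz": 0,"wx": 0,"wy": 0,"wz": 0}
  ]
}}

```text
time: 11.65
tool_pos: [0.4884, 0.0919, 0.1042]
eef_rot: [2.017, 2.391, -0.01]
wrist_force: [7.7, -26.7, -2.4]
gripper_width: 0.0254
gripper_force: 13.6
```

```bash
python3 -c "
from h import *
s=where()"
```

```text
t 11.65 line mm [  4.1  12.9 104.2] F [  3.1 -27.6  -2.4] w 25.4 gf 13.601383633213118
 turn needed deg [0.2 0.8 0. ]
```

Force rose to 27 N with the TCP at y = 12.9 mm, so the pushing face is at about 25 mm and the carton is home. I'll back off, rise, turn back and go above the bar.

{"name": "carry_out", "arguments": {
  "moves": [
    {"grip": 0.3,"dx": -1,"dy": 0,"dz": 0,"wx": 0,"wy": 0,"wz": 0},
    {"grip": 0.3,"dx": -3,"dy": 0,"dz": 0,"wx": 0,"wy": 0,"wz": 0},
    {"grip": 0.3,"dx": -5,"dy": 0,"dz": -1,"wx": 0,"wy": 0,"wz": 0},
    {"grip": 0.3,"dx": -7,"dy": 1,"dz": -4,"wx": 0,"wy": 0,"wz": 0},
    {"grip": 0.5,"dx": -9,"dy": 2,"dz": -7,"wx": 0,"wy": 0,"wz": -7},
    {"grip": 0.8,"dx": -11,"dy": 4,"dz": -9,"wx": 0,"wy": 0,"wz": -14},
    {"grip": 1,"dx": -11.8,"dy": 7,"dz": -11,"wx": 0,"wy": 0,"wz": -21},
    {"grip": 1,"dx": -11.8,"dy": 10,"dz": -11,"wx": 0,"wy": 0,"wz": -28}
  ]
}}

```text
time: 12.32
tool_pos: [0.6078, -0.0042, 0.2196]
eef_rot: [1.381, 2.812, 0.006]
wrist_force: [0.8, 0.6, 0.6]
gripper_width: 0.0731
gripper_force: 0.0
```

{"name": "carry_out", "arguments": {
  "moves": [
    {"grip": 1,"dx": 0,"dy": 0,"dz": 0,"wx": 0,"wy": 0,"wz": -7},
    {"grip": 1,"dx": 0,"dy": 0,"dz": 0,"wx": 0,"wy": 0,"wz": -14},
    {"grip": 1,"dx": 0,"dy": 0,"dz": 0,"wx": 0,"wy": 0,"wz": -21},
    {"grip": 1,"dx": 0,"dy": 0,"dz": 0,"wx": 0,"wy": 0,"wz": -28},
    {"grip": 1,"dx": 0,"dy": 0,"dz": 0,"wx": 0,"wy": 0,"wz": -35},
    {"grip": 1,"dx": 0,"dy": 0,"dz": 0,"wx": 0,"wy": 0,"wz": -42},
    {"grip": 1,"dx": 0,"dy": 0,"dz": 0,"wx": 0,"wy": 0,"wz": -49},
    {"grip": 1,"dx": 0,"dy": 0,"dz": 0,"wx": 0,"wy": 0,"wz": -56}
  ]
}}

```text
time: 12.98
tool_pos: [0.604, -0.002, 0.2133]
eef_rot: [-0.106, 3.14, 0.002]
wrist_force: [-0.7, 0.0, -0.4]
gripper_width: 0.0855
gripper_force: 0.0
```

```bash
sed -i 's/^RT=.*/RT=np.c_[-np.r_[RL[:,0],0],np.r_[RL[:,1],0],[0,0,-1]]/' h.py
python3 -c "
from h import *
s=where((.12,-.1005,.0565))"
```

```text
t 12.98 line mm [102.3 -99.1 213.3] F [-0.7  0.1 -0.4] w 85.5 gf 0.0
 turn needed deg [ 0.1  0.  -5.8]
 move cm [-1.77  0.02 15.68]
```

{"name": "carry_out", "arguments": {
  "moves": [
    {"grip": 1,"dx": -1.8,"dy": 0,"dz": 2,"wx": 0,"wy": 0,"wz": -6},
    {"grip": 1,"dx": -1.8,"dy": 0,"dz": 5,"wx": 0,"wy": 0,"wz": -6},
    {"grip": 1,"dx": -1.8,"dy": 0,"dz": 8,"wx": 0,"wy": 0,"wz": -6},
    {"grip": 1,"dx": -1.8,"dy": 0,"dz": 11,"wx": 0,"wy": 0,"wz": -6},
    {"grip": 1,"dx": -1.8,"dy": 0,"dz": 14,"wx": 0,"wy": 0,"wz": -6},
    {"grip": 1,"dx": -1.8,"dy": 0,"dz": 15.6,"wx": 0,"wy": 0,"wz": -6},
    {"grip": 1,"dx": -1.8,"dy": 0,"dz": 15.6,"wx": 0,"wy": 0,"wz": -6},
    {"grip": 1,"dx": -1.8,"dy": 0,"dz": 15.6,"wx": 0,"wy": 0,"wz": -6}
  ]
}}

```text
time: 13.65
tool_pos: [0.6213, -0.001, 0.0564]
eef_rot: [0.26, -3.129, -0.001]
wrist_force: [0.6, -0.2, 0.6]
gripper_width: 0.085
gripper_force: 0.0
```

{"name": "carry_out", "arguments": {
  "moves": [
    {"grip": 0.5,"dx": 0,"dy": 0,"dz": 0,"wx": 0,"wy": 0,"wz": 0},
    {"grip": 0.2,"dx": 0,"dy": 0,"dz": 0,"wx": 0,"wy": 0,"wz": 0},
    {"grip": 0,"dx": 0,"dy": 0,"dz": 0,"wx": 0,"wy": 0,"wz": 0},
    {"grip": 0,"dx": 0,"dy": 0,"dz": 0,"wx": 0,"wy": 0,"wz": 0},
    {"grip": 0,"dx": 0,"dy": 0,"dz": 0,"wx": 0,"wy": 0,"wz": 0},
    {"grip": 0,"dx": 0,"dy": 0,"dz": 0,"wx": 0,"wy": 0,"wz": 0}
  ],
  "squeeze": 30
}}

```text
time: 14.15
tool_pos: [0.6221, -0.0004, 0.058]
eef_rot: [-0.259, 3.13, 0.004]
wrist_force: [-0.2, 12.3, 8.9]
gripper_width: 0.0128
gripper_force: 33.6
```

```bash
python3 -c "
from h import *
s=where()
for a in np.linspace(1.571,0,17):print(round(a,2),round(10-(.4*np.cos(a)+10*np.sin(a)),2),round(-(10*np.cos(a)-.4*np.sin(a)+.4),2))"
```

```text
t 14.15 line mm [ 120.4 -100.5   58. ] F [ 1.8 12.1  8.9] w 12.8 gf 33.567916452884674
 turn needed deg [ 0.1  0.  -0.2]
1.57 0.0 0.0
1.47 0.01 -0.98
1.37 0.11 -1.96
1.28 0.31 -2.92
1.18 0.61 -3.86
1.08 0.99 -4.76
0.98 1.46 -5.62
0.88 2.02 -6.43
0.79 2.65 -7.19
0.69 3.35 -7.88
0.59 4.11 -8.49
0.49 4.93 -9.03
0.39 5.8 -9.49
0.29 6.71 -9.85
0.2 7.66 -10.13
0.1 8.62 -10.31
0.0 9.6 -10.4
```

{"name": "carry_out", "arguments": {
  "moves": [
    {"grip": 0,"dx": 0,"dy": 0.2,"dz": -1,"wx": 0,"wy": 0,"wz": 0},
    {"grip": 0,"dx": 0,"dy": 0.3,"dz": -2,"wx": 0,"wy": 0,"wz": 0},
    {"grip": 0,"dx": 0,"dy": 0.5,"dz": -2.9,"wx": 0,"wy": 0,"wz": 0},
    {"grip": 0,"dx": 0,"dy": 0.8,"dz": -3.9,"wx": 0,"wy": 0,"wz": 0},
    {"grip": 0,"dx": 0,"dy": 1.2,"dz": -4.8,"wx": 0,"wy": 0,"wz": 0},
    {"grip": 0,"dx": 0,"dy": 1.65,"dz": -5.6,"wx": 0,"wy": 0,"wz": 0},
    {"grip": 0,"dx": 0,"dy": 2.2,"dz": -6.4,"wx": 0,"wy": 0,"wz": 0},
    {"grip": 0,"dx": 0,"dy": 2.85,"dz": -7.2,"wx": 0,"wy": 0,"wz": 0}
  ],
  "squeeze": 30
}}

```text
time: 14.82
tool_pos: [0.6181, 0.0228, 0.1307]
eef_rot: [-0.262, 3.129, -0.014]
wrist_force: [-0.2, -13.1, 3.0]
gripper_width: 0.0128
gripper_force: 29.2
```

{"name": "carry_out", "arguments": {
  "moves": [
    {"grip": 0,"dx": 0,"dy": 0.7,"dz": -0.7,"wx": 0,"wy": 0,"wz": 0},
    {"grip": 0,"dx": 0,"dy": 1.45,"dz": -1.3,"wx": 0,"wy": 0,"wz": 0},
    {"grip": 0,"dx": 0,"dy": 2.3,"dz": -1.85,"wx": 0,"wy": 0,"wz": 0},
    {"grip": 0,"dx": 0,"dy": 3.15,"dz": -2.3,"wx": 0,"wy": 0,"wz": 0},
    {"grip": 0,"dx": 0,"dy": 4.05,"dz": -2.65,"wx": 0,"wy": 0,"wz": 0},
    {"grip": 0,"dx": 0,"dy": 5,"dz": -2.95,"wx": 0,"wy": 0,"wz": 0},
    {"grip": 0,"dx": 0,"dy": 5.5,"dz": -3.05,"wx": 0,"wy": 0,"wz": 0},
    {"grip": 0,"dx": 0,"dy": 5.9,"dz": -3.1,"wx": 0,"wy": 0,"wz": 0}
  ],
  "squeeze": 30
}}

```text
time: 15.48
tool_pos: [0.6088, 0.0825, 0.1652]
eef_rot: [-0.262, 3.128, -0.01]
wrist_force: [-8.5, -9.9, 16.5]
gripper_width: 0.0129
gripper_force: 31.1
```

```bash
python3 -c "
from h import *
s=where()"
```

```text
t 15.48 line mm [121.2 -16.6 165.2] F [-10.1  -8.3  16.5] w 12.9 gf 31.091712713241577
 turn needed deg [-0.4  0.1 -0.1]
```

{"name": "carry_out", "arguments": {
  "moves": [
    {"grip": 0,"dx": 0,"dy": 0.4,"dz": -0.2,"wx": 0,"wy": 0,"wz": 0},
    {"grip": 0,"dx": 0,"dy": 0.8,"dz": -0.2,"wx": 0,"wy": 0,"wz": 0},
    {"grip": 0,"dx": 0,"dy": 1,"dz": -0.2,"wx": 0,"wy": 0,"wz": 0},
    {"grip": 0,"dx": 0,"dy": 1,"dz": -0.2,"wx": 0,"wy": 0,"wz": 0}
  ],
  "squeeze": 30
}}

```text
time: 15.82
tool_pos: [0.6069, 0.0934, 0.166]
eef_rot: [-0.262, 3.128, -0.006]
wrist_force: [-5.1, -5.1, 12.4]
gripper_width: 0.0127
gripper_force: 31.0
```

{"name": "carry_out", "arguments": {
  "moves": [
    {"grip": 0,"dx": 0,"dy": 0.3,"dz": 0,"wx": 0,"wy": 0,"wz": 0},
    {"grip": 0,"dx": 0,"dy": 0.5,"dz": 0,"wx": 0,"wy": 0,"wz": 0},
    {"grip": 0,"dx": 0,"dy": 0.5,"dz": 0,"wx": 0,"wy": 0,"wz": 0}
  ],
  "squeeze": 30
}}

```text
time: 16.07
tool_pos: [0.6066, 0.0951, 0.1659]
eef_rot: [-0.262, 3.127, -0.017]
wrist_force: [-3.3, -16.6, 11.6]
gripper_width: 0.0126
gripper_force: 31.2
```

```bash
python3 -c "
from h import *
s=where()"
```

```text
t 16.07 line mm [121.2  -3.8 165.9] F [ -6.1 -15.8  11.6] w 12.6 gf 31.166477501392365
 turn needed deg [-0.6  0.1 -0.1]
```

{"name": "carry_out", "arguments": {
  "moves": [
    {"grip": 0,"dx": 0,"dy": 0.2,"dz": 0,"wx": 0,"wy": 0,"wz": 0},
    {"grip": 0,"dx": 0,"dy": 0.3,"dz": 0,"wx": 0,"wy": 0,"wz": 0},
    {"grip": 0,"dx": 0,"dy": 0.3,"dz": 0,"wx": 0,"wy": 0,"wz": 0}
  ],
  "squeeze": 30
}}

```text
time: 16.32
tool_pos: [0.6066, 0.0954, 0.1659]
eef_rot: [-0.261, 3.127, -0.025]
wrist_force: [-1.7, -25.0, 11.6]
gripper_width: 0.0125
gripper_force: 31.4
```

```bash
python3 -c "
from h import *
s=where()"
```

```text
t 16.32 line mm [121.2  -3.5 165.9] F [ -5.9 -24.4  11.6] w 12.5 gf 31.423389315605164
 turn needed deg [-0.9  0.1 -0.1]
```

The gate is hard against its shut stop: y stays at -3.5 mm as the force rises. I'll relax, release and rise.

{"name": "carry_out", "arguments": {
  "moves": [
    {"grip": 0,"dx": 0,"dy": -0.5,"dz": 0,"wx": 0,"wy": 0,"wz": 0},
    {"grip": 1,"dx": 0,"dy": -0.5,"dz": 0,"wx": 0,"wy": 0,"wz": 0},
    {"grip": 1,"dx": 0,"dy": -0.5,"dz": 0,"wx": 0,"wy": 0,"wz": 0},
    {"grip": 1,"dx": 0,"dy": -0.5,"dz": 0,"wx": 0,"wy": 0,"wz": 0},
    {"grip": 1,"dx": 0,"dy": -0.5,"dz": 0,"wx": 0,"wy": 0,"wz": 0},
    {"grip": 1,"dx": 0,"dy": -0.5,"dz": -3,"wx": 0,"wy": 0,"wz": 0},
    {"grip": 1,"dx": 0,"dy": -0.5,"dz": -6,"wx": 0,"wy": 0,"wz": 0},
    {"grip": 1,"dx": 0,"dy": -0.5,"dz": -10,"wx": 0,"wy": 0,"wz": 0}
  ]
}}

```text
time: 16.98
tool_pos: [0.6035, 0.0982, 0.2595]
eef_rot: [0.261, -3.124, -0.0]
wrist_force: [0.4, 0.4, -0.8]
gripper_width: 0.0855
gripper_force: 0.0
```

{"name": "carry_out", "arguments": {
  "moves": [
    {"grip": 1,"dx": -3,"dy": 0,"dz": -1,"wx": 0,"wy": 0,"wz": 0},
    {"grip": 1,"dx": -6,"dy": 0,"dz": -1,"wx": 0,"wy": 0,"wz": 0},
    {"grip": 1,"dx": -6,"dy": 0,"dz": -1,"wx": 0,"wy": 0,"wz": 0},
    {"grip": 1,"dx": -6,"dy": 0,"dz": -1,"wx": 0,"wy": 0,"wz": 0}
  ]
}}

```text
time: 17.32
tool_pos: [0.6649, 0.1083, 0.271]
eef_rot: [0.262, -3.129, -0.0]
wrist_force: [-0.3, -0.5, -0.5]
gripper_width: 0.0854
gripper_force: 0.0
```

```bash
python3 -c "
from h import *
s=where()
a=snapshot('wrist')[:,:,::-1];b=snapshot('scene')[150:400,300:633,::-1]
cv2.imwrite('pics/ws8.png',np.hstack([cv2.resize(a,(400,300)),cv2.resize(b,(400,300))]))"
```

```text
t 17.32 line mm [180.8  -0.6 271. ] F [-0.3 -0.4 -0.5] w 85.4 gf 0.0
 turn needed deg [ 0.  -0.1 -0.1]
```

View pics/ws8.png

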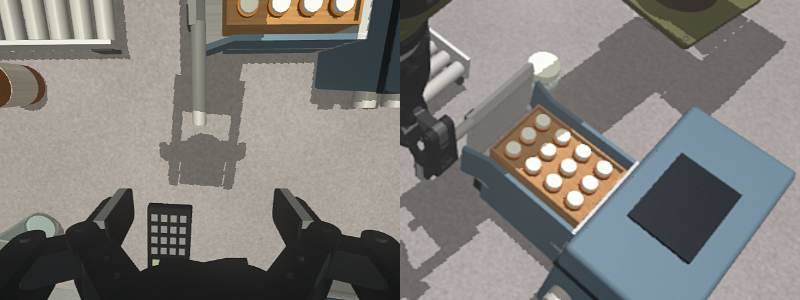

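The gate is upright and shut: the bar at column ~199 of the left half puts it at y ≈ -4.6 mm, about 0 rad. The carton is level against the stop, the bottle and jar look undisturbed, and the gripper is clear.

```bash
python3 -c "
from station import *
print(hand_in())"
```

```text
the job is handed in; nothing more can be done
None
```

I handed the job in at about 17 s of robot time: the carton is home against the stop and level, the gate is shut and released, the bottle and jar look undisturbed, but no verdict came back.

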